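# Stack the neck-heel blanks and hold them pressed in the glue-up jig

### The arm

A 6-joint arm with a two-finger parallel gripper is mounted at the origin on the work surface. World frame = base frame: x ahead of the robot, y to its left, z up, the work surface at z = 0. Lengths are in m, angles in rad, forces in N, time in s.
With the tool pointing down it reaches from about 0.3 to 0.875 m from the base axis. Payload 6.4 kg.
Tool frame: the origin (TCP) lies midway between the tips of the shut fingers; the grasp point (between the pads) lies 19 mm behind it (tcp_to_grasp is the distance from the TCP to the grasp point, in m); z points along the fingers, y is the line along which they close (so a half turn about z gives the same grasp; the last joint's range is limited). The gripper opens to 85 mm and grips with 20 to 120 N. Pads are 22 mm wide; open, the fingers measure 114 mm over their backs; the gripper's body (76 mm by 85 mm) begins 54 mm behind the grasp point. The pads swing forward as they close: fully open they stand 13 mm farther back than shut.
Start: joints at [-1.313, 0.181, 1.607, -0, 1.354, -0.206], TCP at [0.257, -0.514, 0.231] pointing down, gripper open.
Joint ranges: [-2.99, 2.99], [-0.89, 2.07], [0.3, 2.58], [-1.14, 4.28], [0, 2.63], [-3.12, 3.12]. Speed limits (rad/s): [2.57, 2.57, 3.01, 3.14, 3.14, 3.14].

### API

Orientations are given as a unit quaternion [x, y, z, w].
In Python, from bench import sense, capture, hand_in, tcp_to_grasp gives the robot as it stands.
- The arm moves only by the tool drive_effector, called after "Request:" by a JSON object that holds its "api" and its "payload". Schema: {"type":"object","properties":{"segments":{"type":"array","items":{"type":"number"},"minItems":6,"maxItems":120},"aperture":{"type":"number"},"clamp_n":{"type":"number"},"only":{"type":"string"},"quiet":{"type":"boolean"},"lines":{"type":"string"}},"required":["segments"],"additionalProperties":false}. segments is one flat list of numbers that holds 1 to 20 rows one after another, with no inner brackets; each row has 6 numbers: dx, dy, dz in shares of the most that a row can go, 1 being 50 mm, then a rotation vector rx, ry, rz in shares of 2 rad (1.0 is 2 rad); each row shifts and turns the commanded pose from where the row before left it, along the tool's axes as they then stand; what a row does not reach is not made up. A row lasts 1/10 s, in which the tool goes at most 0.05 m and 0.15 rad, less where a joint would pass 70% of its speed; a pose out of reach is approached as far as the arm can. aperture is the finger opening in m, set as the call begins (left out keeps the last). The fingers move at their own pace and stop on an object; clamp_n is the grip in N (left out, the last holds). Time passes only in rows, so rows that do not move let the fingers close. The tool returns the time, the measured TCP pose, the force, the opening and the grip force at its end. only (a regular expression) keeps the lines of the reply that match it, lines (a string "A,B") keeps lines A to B, and quiet returns only ok. No shift or turn number may pass 1 either way. Input that does not fit is refused with a message, and nothing moves.
- sense(): the state, without advancing time (a new reading comes with each control period).
- capture(name): name is "scene" or "top"; returns a dict with "image" (420x560x3 uint8, red, green, blue), "depth" (420x560 float32, m along the optical axis (not along the pixel's ray), 0 where there is no reading), "mtx" (3x3 intrinsics, pixels), "rvec" (rotation vector, rad) and "tvec" (3), from world to camera coordinates, as OpenCV has them. Camera axes: x right, y down, z forward; pixel columns grow to the right and rows downward; lengths in m; the calibration is good to about 2 mm. A picture is of the moment at which its call begins.
- hand_in(): hands the job in; it is judged then, once.
The state is a dict: "time": time; "q": joint angles; "qvel": joint speeds; "joint_efforts": joint torques, N m; "position": TCP position; "tool_rot": TCP orientation; "wrist_force": force on the tool from outside, world axes, zero at the start; "moment": the same for the moment, N m; "opening": finger opening in m; "grip_force": force on a finger pad.
Only numpy, scipy, OpenCV 4.12 (cv2) and the standard library are available. Lean on these libraries where they do the work, as an engineer would, in place of code of your own. Each camera call takes 0.05 s, during which the arm holds its last target. There are 200 camera calls.

### The job

Stack the two heel blanks squarely on the bed of the glue-up jig, dark walnut underneath and pale maple flush on top, both lengthwise towards the jig's cork-faced sprung pad and centred on it. Then push the pile of both against the pad until the pad's red pointer stands over the green mark, which is a steady 10 newtons or so, without ever ramming the pad near the end of its travel. Finish while still holding the pile pressed like that, so the luthier can put the clamps on, and leave the glue tub, block plane and chisel where they lie.

Things in the scene. Friction and masses are not known exactly. Their poses are not given: they have to be found in the camera images.
- jig: Glue-up jig, screwed to the bench: grey melamine-faced bed 240 x 130 x 12 mm. Origin at bench height; x runs along the bed towards the sprung pad, roughly away from the robot; bed from x = -110 to 130, y = -65 to 65 mm, clear up to the pad. A bracket at x = 108 to 122 mm backs the spring; bracket and pad top out 59 mm above the bench. Green mark on the bed at x = 62 to 74, y = 48 to 62 mm.
- pad (a joint): Travel of the sprung pad along the jig's +x in metres: 0 at rest, 0.040 at its end stop. Spring 500 N/m without preload: 0.020 m is 10 N. Its red pointer stands in the middle of the green mark at 0.020, at the mark's edges at 0.014 and 0.026.
- pad_face (a point): Foot of the middle of the cork face of the pad, level with the top of the bed, axes as the jig's; it rides with the pad. With the pad at rest it lies at x = +40 mm in the jig's frame. The face is upright, looks to -x, 80 mm wide and 46 mm high; the pad is 16 mm thick, wood; a red pointer sticks out low on its +y side.
- walnut: Dark brown walnut block, 80 (its x) x 50 (its y) x 25 mm, 50 to 85 g, loose on the bench. Origin at the centre of its underside.
- maple: Pale maple block, 80 (its x) x 50 (its y) x 25 mm, 55 to 95 g, loose on the bench. Origin at the centre of its underside. Walnut and maple swap sides at random.
- glue_tub: Bystander: white round tub with a lid, 84 mm across, 60 mm high. Origin at the centre of its underside.
- plane: Bystander: dark steel block plane, 160 (its x) x 44 mm, 50 mm high. Origin at the centre of its underside.
- chisel: Bystander: chisel lying along its x, 232 mm long, 24 mm thick, wooden handle to -x. Origin under it, 130 mm from the handle's end.
Not all that is in view belongs to the job. Several things have the shape of the walnut; the one meant has the colours described above.

How it is judged:
On the way, in this order (a step that is already met when the one before it is completed fails the run):
1. the walnut block lies flat and lengthwise on the jig's bed, centred on the pad, let go (z of walnut in the frame of jig between 0.0095 and 0.0145 m and angle between walnut's own z axis and vertical below 0.06 rad and angle between the x axis of walnut and the x axis of jig, either way round below 0.1 rad and y of walnut in the frame of jig between -0.012 and 0.012 m and x of walnut in the frame of jig between -0.07 and 0.03 m and contact force between the fingers and walnut below 0.1 N), for 0.2 s.
2. the maple block lies squarely on the walnut block (z of maple in the frame of walnut between 0.0225 and 0.0275 m and x of maple in the frame of walnut between -0.005 and 0.005 m and y of maple in the frame of walnut between -0.005 and 0.005 m and angle between the x axis of maple and the x axis of walnut, either way round below 0.09 rad and z of walnut in the frame of jig between 0.0095 and 0.0145 m and angle between walnut's own z axis and vertical below 0.06 rad and angle between the x axis of walnut and the x axis of jig, either way round below 0.1 rad and y of walnut in the frame of jig between -0.012 and 0.012 m), for 0.2 s.
At the end, for the whole second after the job is handed in: The robot pushes the pile, the pad stays in 12-28 mm (6-14 N), steady and untouched by the robot. Both blocks within 3.5 mm of its face; walnut flat on the bed, within 0.1 rad and 12 mm of the jig's centre line; maple on it within 5 mm and 0.09 rad (all of step 2 and value of joint pad between 0.012 and 0.028 m and velocity of joint pad between -0.005 and 0.005 m/s and x of walnut in the frame of pad_face between -0.0435 and -0.037 m and x of maple in the frame of pad_face between -0.0435 and -0.037 m and (contact force between pad and walnut above 3 N or contact force between pad and maple above 3 N) and (contact force between any of the fingers, the arm and walnut above 2 N or contact force between any of the fingers, the arm and maple above 2 N) and contact force between each of the arm, the fingers and pad below 0.5 N and linear speed of each of walnut, maple below 0.01 m/s); the arm keeps its last pose, push and grip.
It fails at once if the pad is rammed beyond 35 mm, near the end of its travel (value of joint pad above 0.035 m).
It fails at once if the glue tub is moved more than 25 mm (distance of glue_tub from where it was at the start of the episode above 0.025 m).
It fails at once if the block plane is moved more than 25 mm (distance of plane from where it was at the start of the episode above 0.025 m).
It fails at once if the chisel is moved more than 25 mm (distance of chisel from where it was at the start of the episode above 0.025 m).
It also fails if it takes over 72 s, if anything falls off the work surface, if the arm or the gripper's body presses on something with over 40 N, if the wrist force passes 120 N, or if a joint passes its speed limit or range.

## Working session

There is one attempt and no reset: what is moved stays moved. The work goes in short steps, Python scripts to look and compute and a tool call to move; the robot and the scene stay as the last step left them, time stands still between calls to the robot, and variables do not carry over. Pictures are saved under pics/ and viewed, at most 10 in all, crops included, and the job is handed in when it is done.

```bash
mkdir -p pics; ls; python3 - <<'E'
from bench import sense,capture,tcp_to_grasp
import cv2,numpy as np,pickle
print(tcp_to_grasp,sense())
for n in("scene","top"):
    c=capture(n);pickle.dump(c,open(f'pics/{n}0.pkl','wb'));cv2.imwrite(f'pics/{n}0.png',c['image'][:,:,::-1])
    R=cv2.Rodrigues(c['rvec'])[0];print(n,-R.T@np.ravel(c['tvec']),R[2],c['mtx'][0],c['mtx'][1])
E
```

```text
pics
0.0187 {'time': 0.0, 'q': array([-1.31327880e+00,  1.81514555e-01,  1.60801952e+00, -2.85142358e-05,
        1.35376253e+00, -2.06309985e-01]), 'qvel': array([ 0.0008885 , -0.00010142,  0.00020979,  0.00042092,  0.00080385,
       -0.0004714 ]), 'joint_efforts': array([ 1.04107581e-03, -4.44857633e+01, -3.51336980e+01, -2.31839731e-04,
        9.15036479e-03,  4.49256888e-06]), 'position': array([ 0.25710058, -0.51370837,  0.23039346]), 'tool_rot': array([ 9.73227257e-01,  2.29843382e-01, -3.57269390e-05, -8.51342456e-04]), 'wrist_force': array([ 1.01920245, -0.52927904,  0.52435114]), 'moment': array([0.01852952, 0.00216929, 0.03838036]), 'grip_force': 0.0, 'opening': 0.08532395513217109}
scene [ 0.86758841 -0.5616608   1.06096411] [-0.24367928  0.43424766 -0.8672078 ] [460.23796708   0.         277.25019226] [  0.         460.23796708 210.94012532]
top [ 0.40000135 -0.03376061  1.54253419] [ 0.11173939 -0.0123758  -0.99366048] [508.10584606   0.         281.30534202] [  0.         508.10584606 212.02465565]
```

View pics/scene0.png

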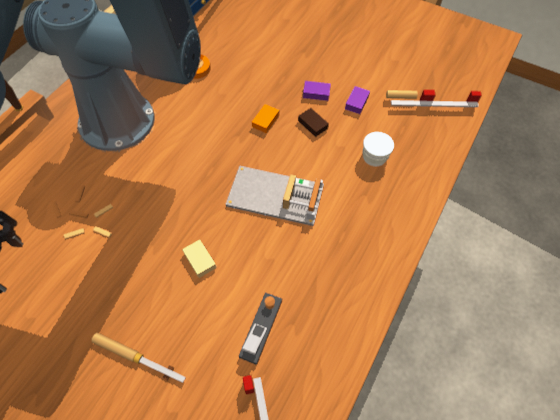

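View pics/top0.png

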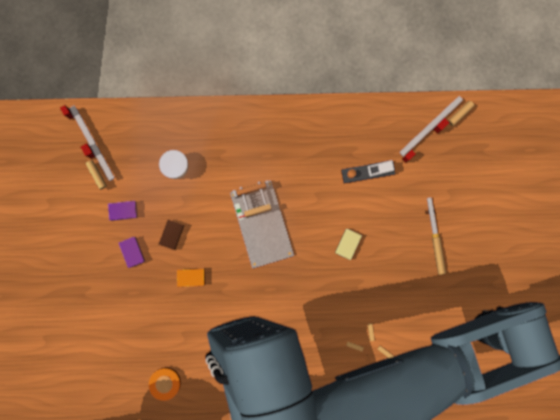

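The scene view shows the walnut at about (313,122), the maple at (199,258), and the jig at (265,195) with its pad at (290,190). In the top view the walnut is at (172,235), the maple at (349,244), and the jig runs from (233,190) to (290,260). The purple and orange blocks are decoys.

```bash
cat > h.py <<'E'
import cv2,numpy as np,pickle
from bench import sense,capture,tcp_to_grasp
def cloud(c):
    R=cv2.Rodrigues(c['rvec'])[0];d=c['depth'];v,u=np.indices(d.shape)
    K=c['mtx'];p=np.stack([(u-K[0,2])/K[0,0]*d,(v-K[1,2])/K[1,1]*d,d],-1)
    return (p-np.ravel(c['tvec']))@R
def ray(c,px,z):
    R=cv2.Rodrigues(c['rvec'])[0];o=-R.T@np.ravel(c['tvec']);K=c['mtx']
    px=np.atleast_2d(px).astype(float)
    d=np.c_[(px[:,0]-K[0,2])/K[0,0],(px[:,1]-K[1,2])/K[1,1],np.ones(len(px))]@R
    return o+d*((z-o[2])/d[:,2])[:,None],o,d
def tri(c1,p1,c2,p2):
    _,o1,d1=ray(c1,p1,0);_,o2,d2=ray(c2,p2,0)
    s=np.linalg.lstsq(np.c_[d1[0],-d2[0]],o2-o1,rcond=None)[0]
    a,b=o1+s[0]*d1[0],o2+s[1]*d2[0];return (a+b)/2,np.linalg.norm(a-b)
def big(m,near=None):
    n,l,s,ce=cv2.connectedComponentsWithStats(m.astype(np.uint8))
    k=1+np.argmax(s[1:,4]) if near is None else 1+np.argmin(np.hypot(*(ce[1:]-near).T)+1e3*(s[1:,4]<60))
    return l==k
def rect(P):
    (cx,cy),(w,h),a=cv2.minAreaRect(P[:,:2].astype(np.float32)*1000)
    if w<h:w,h,a=h,w,a+90
    return np.round([cx,cy,w,h,(a+90)%180-90],1)
E
python3 - <<'E'
from h import *
C={n:pickle.load(open(f'pics/{n}0.pkl','rb')) for n in('scene','top')}
seeds={'walnut':((313,118),(172,235)),'maple':((199,256),(349,244)),'jig':((255,190),(268,240))}
for n,s in seeds.items():
    ctr=[]
    for (cn,c),px in zip(C.items(),s):
        P=cloud(c);hsv=cv2.cvtColor(c['image'],cv2.COLOR_RGB2HSV);lab=cv2.cvtColor(c['image'],cv2.COLOR_RGB2LAB).astype(int)
        u,v=px;print(n,cn,'hsv',hsv[v,u],'P',P[v,u].round(4))
        r=80 if n=='jig' else 26
        w=np.zeros(hsv.shape[:2],bool);w[v-r:v+r,u-r:u+r]=1
        z0=np.median(P[v-2:v+3,u-2:u+3,2])
        m=big(w&(c['depth']>0)&(abs(P[...,2]-z0)<.005),(u,v))
        q=P[m];print('  n',m.sum(),'z0',z0.round(4),'rect',rect(q),'zmed',np.median(q[:,2]).round(4))
        # colour mask
        cm=big(w&(np.abs(lab-lab[v-1:v+2,u-1:u+2].mean((0,1))).max(-1)<22),(u,v))
        yx=np.argwhere(cm)[:,::-1];e=cv2.minAreaRect(yx.astype(np.float32));ctr.append(e[0])
        print('  col n',cm.sum(),'px',np.round(e[0],1),'rect@z0',rect(ray(c,yx,z0)[0]))
    X,gap=tri(C['scene'],ctr[0],C['top'],ctr[1]);print('  TRI',X.round(4),'gap',gap.round(4))
E
```

```text
walnut scene hsv [ 10 156  80] P [0.5105 0.2836 0.0239]
  n 365 z0 0.0257 rect [513.2 279.7  83.8  53.5 -21.1] zmed 0.025
  col n 335 px [312.3 120.7] rect@z0 [512.1 271.8  79.2  58.5 -19.5]
walnut top hsv [ 10 164  81] P [0.5088 0.2745 0.028 ]
  n 389 z0 0.0247 rect [510.  279.3  79.4  51.  -20.2] zmed 0.0253
  col n 465 px [171.8 234.3] rect@z0 [511.1 275.7  78.   53.8 -20.7]
  TRI [0.5117 0.277  0.0191] gap 0.0006
maple scene hsv [ 26  93 248] P [ 0.4739 -0.2499  0.0258]
  n 612 z0 0.0254 rect [ 472.6 -250.3   82.4   50.1  -27.1] zmed 0.0251
  col n 586 px [198.2 256.2] rect@z0 [ 472.  -250.6   78.1   49.   -26.9]
maple top hsv [ 24  99 214] P [ 0.4697 -0.2518  0.0309]
  n 392 z0 0.0246 rect [ 469.6 -250.1   80.6   50.5  -27.2] zmed 0.025
  col n 394 px [347.8 243.9] rect@z0 [ 470.4 -249.2   75.3   46.6  -28.1]
  TRI [ 0.4705 -0.2497  0.0207] gap 0.0001
jig scene hsv [ 16  26 210] P [ 0.4879 -0.0092  0.0106]
  n 2611 z0 0.0118 rect [539.1   8.5 239.6 134.9  16.4] zmed 0.0122
  col n 2113 px [257.3 189.6] rect@z0 [494.6  -3.8 143.8 128.2  15.5]
jig top hsv [ 10  37 165] P [ 0.4885 -0.0107  0.008 ]
  n 2224 z0 0.0129 rect [536.5   9.9 239.  133.8  15.5] zmed 0.0125
  col n 2448 px [260.8 223.4] rect@z0 [539.8  10.3 244.5 131.8  15.8]
  TRI [ 0.5196 -0.0056  0.0417] gap 0.0444
```

Bed centre is (0.538, 0.009) with a yaw of about 15.8°. All heights and sizes check against the text: block tops at 25 mm, bed at 12 mm.

The manual's scale: shifts go in shares of 50 mm and turns go in shares of 2 rad. Converting my numbers, 0.137 rad is 0.0685.

```bash
cat > go.py <<'E'
import sys;from h import *
from scipy.spatial.transform import Rotation as Rn
x,y,z,yaw=map(float,sys.argv[1:5]);s=sense();R=Rn.from_quat(s['tool_rot'])
a=np.radians(yaw);T=Rn.from_matrix(np.c_[[np.cos(a),np.sin(a),0],[np.sin(a),-np.cos(a),0],[0,0,-1]])
print('rot',(R.inv()*T).as_rotvec().round(4),'then d',T.inv().apply(np.array([x,y,z])-s['position']).round(4),'t',round(s['time'],2),'F',s['wrist_force'].round(1),'op',round(s['opening'],4))
E
python3 go.py .511 .279 .23 -20.5
```

```text
rot [-1.500e-03  3.000e-04  8.216e-01] then d [-3.980e-02 -8.315e-01  5.000e-04] t 0.1 F [ 0.6  0.  -0.2] op 0.0853
```

Request:
{"api": "drive_effector", "payload": {"segments": [0, 0, 0, 0, 0, 0.0685, 0, 0, 0, 0, 0, 0.0685, 0, 0, 0, 0, 0, 0.0685, 0, 0, 0, 0, 0, 0.0685, 0, 0, 0, 0, 0, 0.0685, 0, 0, 0, 0, 0, 0.0685, 0, 0, 0, 0, 0, 0], "aperture": 0.085, "clamp_n": 40}}

```text
time: 0.8
position: [0.2572, -0.5139, 0.2308]
tool_rot: [0.984, -0.179, -0.0, -0.0]
wrist_force: [0.3, -0.7, -0.4]
opening: 0.0849
grip_force: 0.0
```

```bash
python3 go.py .511 .279 .23 -20.5
```

```text
rot [-0.0008  0.0006 -0.0016] then d [-4.000e-02 -8.316e-01  8.000e-04] t 0.8 F [ 0.3 -0.7 -0.4] op 0.0849
```

Request:
{"api": "drive_effector", "payload": {"segments": [0, -0.6, 0, 0, 0, 0, -0.05, -0.96, 0, 0, 0, 0, -0.05, -0.96, 0, 0, 0, 0, -0.05, -0.96, 0, 0, 0, 0, -0.05, -0.96, 0, 0, 0, 0, -0.05, -0.96, 0, 0, 0, 0, -0.05, -0.96, 0, 0, 0, 0, -0.05, -0.96, 0, 0, 0, 0, -0.05, -0.96, 0, 0, 0, 0, -0.05, -0.96, 0, 0, 0, 0, -0.05, -0.96, 0, 0, 0, 0, -0.05, -0.96, 0, 0, 0, 0, -0.05, -0.96, 0, 0, 0, 0, -0.05, -0.96, 0, 0, 0, 0, -0.05, -0.96, 0, 0, 0, 0, -0.05, -0.96, 0, 0, 0, 0, -0.05, -0.96, 0, 0, 0, 0, 0, -0.66, 0, 0, 0, 0, 0, 0, 0, 0, 0, 0]}}

```text
time: 2.7
position: [0.5113, 0.2816, 0.2306]
tool_rot: [0.985, -0.174, -0.0, -0.0]
wrist_force: [-0.4, -0.2, 0.5]
opening: 0.0849
grip_force: 0.0
```

```bash
python3 go.py .511 .279 .06 -20.5
```

```text
rot [-0.0007  0.0006  0.0075] then d [0.0006 0.0025 0.1706] t 2.7 F [-0.4 -0.2  0.5] op 0.0849
```

In the tool's units: 0.045 m is 0.9, 0.04 m is 0.8, 0.0075 rad is 0.0038.

Request:
{"api": "drive_effector", "payload": {"segments": [0, 0.05, 0.7, 0, 0, 0.0038, 0, 0, 0.9, 0, 0, 0, 0, 0, 0.9, 0, 0, 0, 0, 0, 0.8, 0, 0, 0, 0, 0, 0.6, 0, 0, 0, 0, 0, 0.4, 0, 0, 0, 0, 0, 0.2, 0, 0, 0, 0, 0, 0.06, 0, 0, 0, 0, 0, 0, 0, 0, 0, 0, 0, 0, 0, 0, 0]}}

```text
time: 3.7
position: [0.5114, 0.2759, 0.0047]
tool_rot: [0.983, -0.182, 0.001, -0.001]
wrist_force: [0.2, 1.3, -0.2]
opening: 0.0851
grip_force: 0.0
```

```bash
python3 go.py .511 .279 .002 -20.5
```

```text
rot [-0.0014 -0.0019 -0.0074] then d [-0.0014 -0.0028  0.0027] t 3.7 F [ 0.2  1.3 -0.2] op 0.0851
```

Request:
{"api": "drive_effector", "payload": {"segments": [0, 0, 0, 0, 0, 0, 0, 0, 0, 0, 0, 0, 0, 0, 0, 0, 0, 0, 0, 0, 0, 0, 0, 0, 0, 0, 0, 0, 0, 0, 0, 0, 0, 0, 0, 0, 0, 0, 0, 0, 0, 0, 0, 0, 0, 0, 0, 0], "aperture": 0.03, "clamp_n": 40}}

```text
time: 4.5
position: [0.5111, 0.2761, 0.0044]
tool_rot: [0.983, -0.182, 0.001, -0.0]
wrist_force: [-0.2, 0.1, 6.2]
opening: 0.049
grip_force: 42.8
```

In the tool's units: -0.04 m is -0.8, -0.02 m is -0.4, -0.127 rad is -0.0635.

Request:
{"api": "drive_effector", "payload": {"segments": [0, 0, -0.4, 0, 0, 0, 0, 0, -0.8, 0, 0, 0, 0, 0, -0.8, 0, 0, 0, 0, 0, -0.4, 0, 0, 0, 0, 0, 0, 0, 0, -0.0635, 0, 0, 0, 0, 0, -0.0635, 0, 0, 0, 0, 0, -0.0635, 0, 0, 0, 0, 0, -0.0635, 0, 0, 0, 0, 0, -0.0635, 0, 0, 0, 0, 0, 0]}}

```text
time: 5.5
position: [0.5099, 0.2756, 0.123]
tool_rot: [0.991, 0.135, -0.0, 0.0]
wrist_force: [-0.0, 0.7, -1.4]
opening: 0.0492
grip_force: 42.0
```

```bash
python3 go.py .5136 .0024 .1 15.8
```

```text
rot [ 0.0001  0.0007 -0.0053] then d [-0.0708  0.2639  0.023 ] t 5.5 F [-0.   0.7 -1.4] op 0.0492
```

In the tool's units: 0.04 m is 0.8, 0.03 m is 0.6, -0.005 rad is -0.0025.

Request:
{"api": "drive_effector", "payload": {"segments": [-0.12, 0.44, 0, 0, 0, -0.0025, -0.22, 0.8, 0, 0, 0, 0, -0.22, 0.8, 0, 0, 0, 0, -0.22, 0.8, 0, 0, 0, 0, -0.22, 0.8, 0, 0, 0, 0, -0.22, 0.8, 0, 0, 0, 0, -0.14, 0.6, 0, 0, 0, 0, -0.06, 0.24, 0, 0, 0, 0, 0, 0, 0, 0, 0, 0, 0, 0, 0, 0, 0, 0]}}

```text
time: 6.5
position: [0.5131, 0.0031, 0.1231]
tool_rot: [0.991, 0.136, -0.0, -0.0]
wrist_force: [0.1, -0.5, -1.0]
opening: 0.0491
grip_force: 42.0
```

```bash
python3 go.py .5136 .0024 .0174 15.8
```

```text
rot [-0.0008  0.0002 -0.0029] then d [0.0003 0.0008 0.1057] t 6.5 F [ 0.1 -0.5 -1. ] op 0.0491
```

In the tool's units: 0.035 m is 0.7, 0.025 m is 0.5, -0.002 rad is -0.001.

Request:
{"api": "drive_effector", "payload": {"segments": [0, 0.02, 0.4, 0, 0, -0.001, 0, 0, 0.7, 0, 0, 0, 0, 0, 0.5, 0, 0, 0, 0, 0, 0.26, 0, 0, 0, 0, 0, 0.12, 0, 0, 0, 0, 0, 0.08, 0, 0, 0, 0, 0, 0, 0, 0, 0, 0, 0, 0, 0, 0, 0]}}

```text
time: 7.3
position: [0.5145, 0.0013, 0.0213]
tool_rot: [0.99, 0.138, 0.001, 0.0]
wrist_force: [-0.3, 0.1, -0.5]
opening: 0.0491
grip_force: 42.0
```

```bash
python3 go.py .5136 .0024 .0164 15.8
```

```text
rot [ 0.0009 -0.0016  0.0006] then d [-0.0005 -0.0013  0.0049] t 7.3 F [-0.3  0.1 -0.5] op 0.0491
```

In the tool's units: 0.0025 m is 0.05, 0.0015 m is 0.03.

Request:
{"api": "drive_effector", "payload": {"segments": [0, 0, 0.05, 0, 0, 0, 0, 0, 0.03, 0, 0, 0, 0, 0, 0.02, 0, 0, 0, 0, 0, 0, 0, 0, 0, 0, 0, 0, 0, 0, 0]}}

```text
time: 7.8
position: [0.5139, 0.0012, 0.0164]
tool_rot: [0.99, 0.138, 0.0, 0.0]
wrist_force: [-3.1, 0.6, 9.9]
opening: 0.0488
grip_force: 43.2
```

Request:
{"api": "drive_effector", "payload": {"segments": [0, 0, 0, 0, 0, 0, 0, 0, 0, 0, 0, 0, 0, 0, 0, 0, 0, 0, 0, 0, 0, 0, 0, 0, 0, 0, 0, 0, 0, 0, 0, 0, 0, 0, 0, 0], "aperture": 0.085}}

```text
time: 8.4
position: [0.5135, 0.0014, 0.0152]
tool_rot: [0.99, 0.138, -0.0, -0.0]
wrist_force: [-1.1, -0.4, 0.1]
opening: 0.085
grip_force: 0.0
```

Request:
{"api": "drive_effector", "payload": {"segments": [0, 0, -0.4, 0, 0, 0, 0, 0, -0.8, 0, 0, 0, 0, 0, -1, 0, 0, 0, 0, 0, -1, 0, 0, 0, 0, 0, -0.8, 0, 0, 0, 0, 0, 0, 0, 0, 0.073, 0, 0, 0, 0, 0, 0.073, 0, 0, 0, 0, 0, 0.073, 0, 0, 0, 0, 0, 0.073, 0, 0, 0, 0, 0, 0.073, 0, 0, 0, 0, 0, 0]}}

```text
time: 9.5
position: [0.5135, 0.0014, 0.2152]
tool_rot: [0.974, -0.226, -0.0, 0.0]
wrist_force: [0.8, 0.4, -0.6]
opening: 0.0854
grip_force: 0.0
```

```bash
python3 go.py .471 -.25 .2 -27
```

```text
rot [0.     0.0002 0.0162] then d [0.0763 0.2433 0.0152] t 9.5 F [ 0.8  0.4 -0.6] op 0.0854
```

In the tool's units: 0.037 m is 0.74, 0.035 m is 0.7, 0.016 rad is 0.008.

Request:
{"api": "drive_effector", "payload": {"segments": [0.12, 0.42, 0, 0, 0, 0.008, 0.22, 0.7, 0, 0, 0, 0, 0.24, 0.74, 0, 0, 0, 0, 0.24, 0.74, 0, 0, 0, 0, 0.24, 0.74, 0, 0, 0, 0, 0.22, 0.7, 0, 0, 0, 0, 0.16, 0.54, 0, 0, 0, 0, 0.08, 0.26, 0, 0, 0, 0, 0, 0, 0, 0, 0, 0, 0, 0, 0, 0, 0, 0]}}

```text
time: 10.5
position: [0.4722, -0.248, 0.2151]
tool_rot: [0.973, -0.232, -0.0, -0.0]
wrist_force: [-0.1, 0.1, -0.7]
opening: 0.0855
grip_force: 0.0
```

```bash
python3 go.py .471 -.25 .004 -27.1
python3 - <<'E'
from h import *
C={n:capture(n) for n in('scene','top')}
for n,xy,z in(('walnut',(.5136,.0024),.037),('maple',(.471,-.25),.025)):
    for cn,c in C.items():
        P=cloud(c);m=(c['depth']>0)&(abs(P[...,2]-z)<.005)&(np.hypot(P[...,0]-xy[0],P[...,1]-xy[1])<.06)
        if m.sum()>50: m=big(m);q=P[m];print(n,cn,m.sum(),rect(q),np.median(q[:,2]).round(4))
        else: print(n,cn,'hidden',m.sum())
cv2.imwrite('pics/top1.png',cv2.resize(C['top']['image'][150:310,180:400,::-1],None,fx=3.6,fy=3.6))
E
```

```text
rot [-0.0008  0.0007  0.0045] then d [-1.000e-04  2.300e-03  2.111e-01] t 10.5 F [-0.1  0.1 -0.7] op 0.0855
walnut scene 493 [514.2   1.4  81.3  52.9  15.1] 0.0371
walnut top 386 [511.4   0.9  79.2  49.9  15.9] 0.037
maple scene 622 [ 472.6 -250.    81.9   50.5  -27. ] 0.0251
maple top 117 [ 449.7 -253.9   52.1   30.7  -37.2] 0.0259
```

View pics/top1.png

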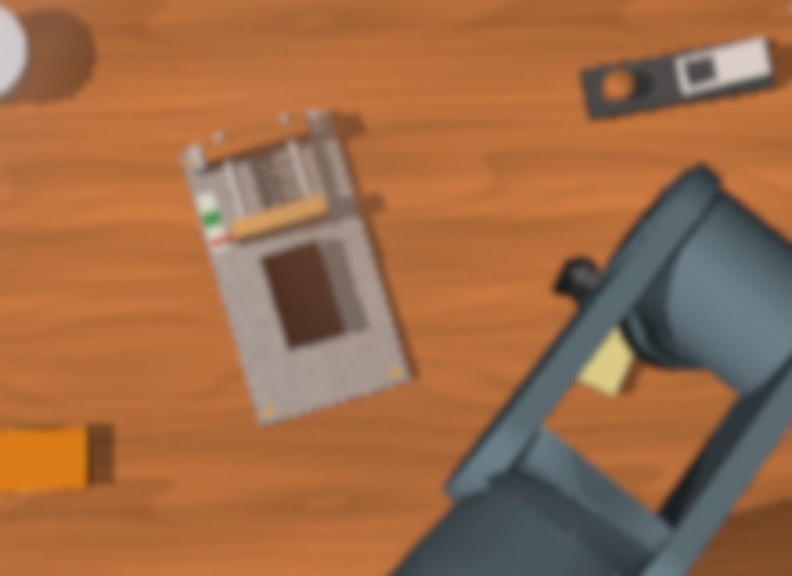

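The crop shows the walnut at (303,295) lying squarely in front of the cork pad (275,215), with the pointer and green mark at its left. Measured, the walnut is at (0.513, 0.001) with its top at z = 0.037. Next is the maple.

In the tool's units: 0.045 m is 0.9, 0.001 m is 0.02, 0.004 rad is 0.002.

Request:
{"api": "drive_effector", "payload": {"segments": [0, 0.02, 0.6, 0, 0, 0.002, 0, 0, 0.9, 0, 0, 0, 0, 0, 0.9, 0, 0, 0, 0, 0, 0.8, 0, 0, 0, 0, 0, 0.56, 0, 0, 0, 0, 0, 0.3, 0, 0, 0, 0, 0, 0.12, 0, 0, 0, 0, 0, 0.04, 0, 0, 0, 0, 0, 0, 0, 0, 0, 0, 0, 0, 0, 0, 0]}}

```text
time: 11.6
position: [0.4728, -0.2506, 0.0058]
tool_rot: [0.972, -0.235, 0.001, 0.001]
wrist_force: [-0.2, 0.4, 0.2]
opening: 0.085
grip_force: 0.0
```

```bash
python3 go.py .4715 -.25 .004 -27.1
```

```text
rot [ 0.0006 -0.0027 -0.0006] then d [-0.0014  0.0001  0.0018] t 11.6 F [-0.2  0.4  0.2] op 0.085
```

Request:
{"api": "drive_effector", "payload": {"segments": [0, 0, 0, 0, 0, 0, 0, 0, 0, 0, 0, 0, 0, 0, 0, 0, 0, 0, 0, 0, 0, 0, 0, 0, 0, 0, 0, 0, 0, 0, 0, 0, 0, 0, 0, 0, 0, 0, 0, 0, 0, 0, 0, 0, 0, 0, 0, 0], "aperture": 0.03, "clamp_n": 40}}

```text
time: 12.4
position: [0.4721, -0.2502, 0.0051]
tool_rot: [0.972, -0.235, 0.0, 0.0]
wrist_force: [-1.3, 1.2, 6.0]
opening: 0.0494
grip_force: 42.4
```

```bash
python3 go.py .4715 -.25 .004 -27.1
```

```text
rot [ 0.0002 -0.001  -0.0008] then d [-0.0006  0.0001  0.0011] t 12.4 F [-1.3  1.2  6. ] op 0.0494
```

In the tool's units: -0.045 m is -0.9, -0.04 m is -0.8, -0.1245 rad is -0.0623.

Request:
{"api": "drive_effector", "payload": {"segments": [0, 0, -0.4, 0, 0, 0, 0, 0, -0.8, 0, 0, 0, 0, 0, -0.9, 0, 0, 0, 0, 0, -0.5, 0, 0, 0, 0, 0, 0, 0, 0, -0.0623, 0, 0, 0, 0, 0, -0.0623, 0, 0, 0, 0, 0, -0.0623, 0, 0, 0, 0, 0, -0.0623, 0, 0, 0, 0, 0, -0.0623, 0, 0, 0, 0, 0, -0.0623, 0, 0, 0, 0, 0, 0]}}

```text
time: 13.5
position: [0.4714, -0.2496, 0.134]
tool_rot: [0.991, 0.137, -0.0, -0.0]
wrist_force: [-0.5, -0.1, 0.1]
opening: 0.0493
grip_force: 41.7
```

```bash
python3 go.py .5135 .0012 .13 15.7
```

```text
rot [-0.0005  0.0003  0.0003] then d [ 0.1084 -0.2301  0.004 ] t 13.5 F [-0.5 -0.1  0.1] op 0.0493
```

In the tool's units: -0.038 m is -0.76, -0.036 m is -0.72.

Request:
{"api": "drive_effector", "payload": {"segments": [0.168, -0.36, 0, 0, 0, 0, 0.34, -0.72, 0, 0, 0, 0, 0.36, -0.76, 0, 0, 0, 0, 0.36, -0.76, 0, 0, 0, 0, 0.34, -0.72, 0, 0, 0, 0, 0.28, -0.6, 0, 0, 0, 0, 0.2, -0.44, 0, 0, 0, 0, 0.12, -0.24, 0, 0, 0, 0, 0, 0, 0, 0, 0, 0, 0, 0, 0, 0, 0, 0, 0, 0, 0, 0, 0, 0]}}

```text
time: 14.6
position: [0.514, -0.0002, 0.1342]
tool_rot: [0.991, 0.135, -0.0, 0.0]
wrist_force: [-0.1, -0.3, -1.0]
opening: 0.0493
grip_force: 41.7
```

```bash
python3 - <<'E'
from h import *
C={n:capture(n) for n in('scene','top')}
for cn,c in C.items():
    P=cloud(c);a=np.radians(15.7);ex=np.array([np.cos(a),np.sin(a)]);ey=np.array([-ex[1],ex[0]])
    rgb=c['image'].astype(int);hsv=cv2.cvtColor(c['image'],cv2.COLOR_RGB2HSV)
    near=(np.hypot(P[...,0]-.5135,P[...,1]-.0012)<.065)&(c['depth']>0)
    for z in(.037,.129,.155):
        m=near&(abs(P[...,2]-z)<.006);q=P[m][:,:2]-[.5135,.0012]
        if m.sum()>30: print(cn,z,m.sum(),'x',(np.percentile(q@ex,[1,99])*1e3).round(1),'y',(np.percentile(q@ey,[1,99])*1e3).round(1))
cv2.imwrite('pics/sc2.png',cv2.resize(C['scene']['image'][100:240,180:360,::-1],None,fx=4,fy=4))
E
python3 go.py .5135 .0012 .0425 15.7
```

```text
scene 0.037 511 x [-38.1  40.7] y [-25.6  25. ]
scene 0.129 37 x [-39.7  40.1] y [-27.   17.3]
scene 0.155 338 x [-39.2  39.9] y [-39.5  23.7]
top 0.155 52 x [-42.6 -28.5] y [-24.8  23. ]
rot [ 0.0001  0.0001 -0.0027] then d [-0.0001 -0.0015  0.0918] t 14.7 F [-0.5  0.3 -0. ] op 0.0494
```

View pics/sc2.png

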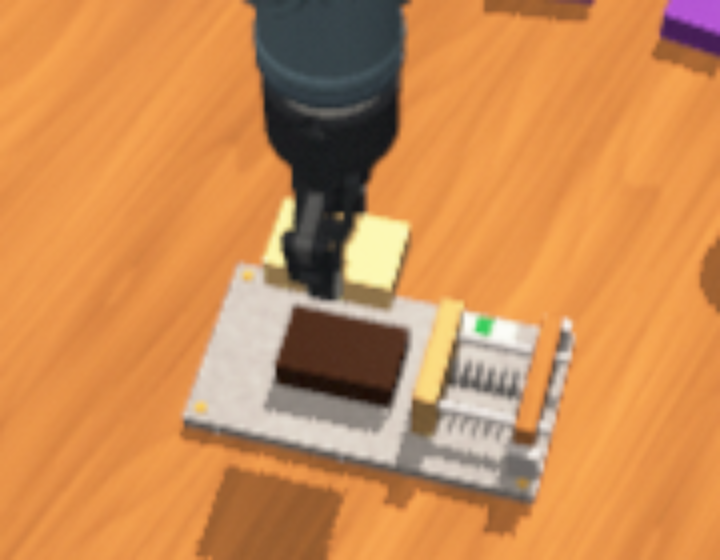

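The maple is held level above the walnut, which is at (342,355) in the crop. They are aligned to about 1 mm, so I lower it.

In the tool's units: 0.03 m is 0.6, 0.02 m is 0.4, -0.0025 rad is -0.0013.

Request:
{"api": "drive_effector", "payload": {"segments": [0.01, -0.02, 0.4, 0, 0, -0.0013, 0, 0, 0.6, 0, 0, 0, 0, 0, 0.4, 0, 0, 0, 0, 0, 0.2, 0, 0, 0, 0, 0, 0.1, 0, 0, 0, 0, 0, 0.04, 0, 0, 0, 0, 0, 0, 0, 0, 0, 0, 0, 0, 0, 0, 0, 0, 0, 0, 0, 0, 0]}}

```text
time: 15.6
position: [0.5149, 0.0019, 0.0481]
tool_rot: [0.99, 0.138, 0.001, 0.0]
wrist_force: [-0.6, 0.1, -0.6]
opening: 0.0492
grip_force: 41.7
```

```bash
python3 go.py .5138 .0012 .0421 15.7
```

```text
rot [ 0.0007 -0.0014  0.0019] then d [-0.0012  0.0004  0.006 ] t 15.6 F [-0.6  0.1 -0.6] op 0.0492
```

In the tool's units: 0.002 m is 0.04, 0.0015 m is 0.03.

Request:
{"api": "drive_effector", "payload": {"segments": [-0.01, 0, 0.04, 0, 0, 0, 0, 0, 0.03, 0, 0, 0, 0, 0, 0.02, 0, 0, 0, 0, 0, 0.01, 0, 0, 0, 0, 0, 0, 0, 0, 0, 0, 0, 0, 0, 0, 0]}}

```text
time: 16.2
position: [0.5137, 0.0019, 0.0422]
tool_rot: [0.991, 0.137, -0.0, -0.0]
wrist_force: [0.4, 0.7, -0.9]
opening: 0.0491
grip_force: 41.8
```

```bash
python3 go.py .5138 .0012 .0421 15.7
```

```text
rot [-0.      0.0001  0.0018] then d [-0.0001  0.0007  0.0001] t 16.2 F [ 0.4  0.7 -0.9] op 0.0491
```

In the tool's units: 0.0007 m is 0.014, 0.0005 m is 0.01.

Request:
{"api": "drive_effector", "payload": {"segments": [0, 0, 0.014, 0, 0, 0, 0, 0, 0.01, 0, 0, 0, 0, 0, 0, 0, 0, 0, 0, 0, 0, 0, 0, 0]}}

```text
time: 16.6
position: [0.5138, 0.0019, 0.042]
tool_rot: [0.99, 0.138, -0.0, 0.0]
wrist_force: [-4.2, -0.8, 8.2]
opening: 0.0491
grip_force: 42.9
```

Request:
{"api": "drive_effector", "payload": {"segments": [0, 0, 0, 0, 0, 0, 0, 0, 0, 0, 0, 0, 0, 0, 0, 0, 0, 0, 0, 0, 0, 0, 0, 0, 0, 0, 0, 0, 0, 0, 0, 0, 0, 0, 0, 0], "aperture": 0.085}}

```text
time: 17.2
position: [0.5137, 0.0019, 0.041]
tool_rot: [0.991, 0.137, -0.0, -0.0]
wrist_force: [0.2, -0.4, -0.1]
opening: 0.0851
grip_force: 0.0
```

Request:
{"api": "drive_effector", "payload": {"segments": [0, 0, -0.3, 0, 0, 0, 0, 0, -0.7, 0, 0, 0, 0, 0, -0.8, 0, 0, 0, 0, 0, -0.4, 0, 0, 0, -0.4, 0, 0, 0, 0, 0, -0.8, 0, 0, 0, 0, 0, -0.6, 0, 0, 0, 0, 0, 0, 0, 0, 0, 0, 0, 0, 0, 0, 0, 0, 0], "aperture": 0.02}}

```text
time: 18.1
position: [0.4273, -0.0228, 0.1515]
tool_rot: [0.991, 0.137, 0.001, 0.0]
wrist_force: [-0.8, 0.4, 0.1]
opening: 0.0202
grip_force: 0.0
```

```bash
python3 - <<'E'
from h import *
a=np.radians(15.7);ex=np.array([np.cos(a),np.sin(a)]);ey=np.array([-ex[1],ex[0]])
for cn in('scene','top'):
    c=capture(cn);P=cloud(c)
    near=(np.hypot(P[...,0]-.5135,P[...,1]-.0012)<.058)&(c['depth']>0)
    m=near&(abs(P[...,2]-.062)<.005)&(c['image'][...,0]>120)
    if m.sum()>50: q=P[big(m)];print(cn,m.sum(),rect(q),np.median(q[:,2]).round(4))
    if cn=='scene':
        print('walnut px',m.shape);cv2.imwrite('pics/sc3.png',cv2.resize(c['image'][130:240,200:350,::-1],None,fx=5,fy=5))
E
python3 go.py .5138 .0012 .0421 15.7
```

```text
scene 516 [513.5   2.2  81.   52.6  16.3] 0.0621
walnut px (420, 560)
top 246 [520.    3.9  61.4  49.4  15.8] 0.0622
rot [ 0.0007 -0.0012  0.0017] then d [8.890e-02 1.000e-04 1.095e-01] t 18.2 F [-0.2 -0.6  0.3] op 0.0202
```

View pics/sc3.png

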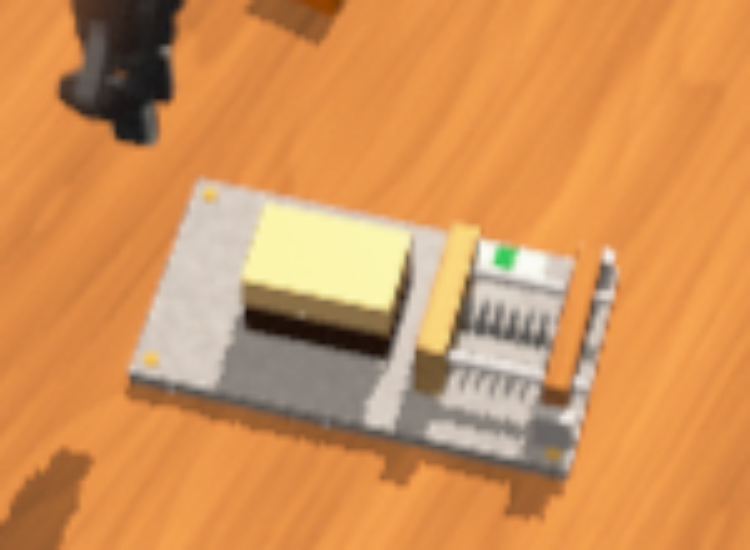

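The maple sits squarely on the walnut (crop (325,270)), with a 15 mm gap to the cork pad. Next I lower the nearly closed fingers behind the pile and push.

In the tool's units: 0.04 m is 0.8, 0.03 m is 0.6.

Request:
{"api": "drive_effector", "payload": {"segments": [0, 0, 0.6, 0, 0, 0, 0, 0, 0.8, 0, 0, 0, 0, 0, 0.7, 0, 0, 0, 0, 0, 0.36, 0, 0, 0, 0, 0, 0.14, 0, 0, 0, 0, 0, 0, 0, 0, 0, 0, 0, 0, 0, 0, 0]}}

```text
time: 18.9
position: [0.4283, -0.0228, 0.0219]
tool_rot: [0.99, 0.138, 0.001, 0.0]
wrist_force: [0.8, -0.0, 0.4]
opening: 0.0194
grip_force: 0.0
```

```bash
python3 go.py .5138 .0012 .02 15.7
```

```text
rot [ 0.0008 -0.0012  0.0021] then d [ 0.0888 -0.      0.0019] t 18.9 F [ 0.8 -0.   0.4] op 0.0194
```

Request:
{"api": "drive_effector", "payload": {"segments": [0.1, 0, 0, 0, 0, 0, 0.16, 0, 0, 0, 0, 0, 0.14, 0, 0, 0, 0, 0, 0.08, 0, 0, 0, 0, 0, 0.06, 0, 0, 0, 0, 0, 0.04, 0, 0, 0, 0, 0, 0, 0, 0, 0, 0, 0]}}

```text
time: 19.6
position: [0.4551, -0.0146, 0.021]
tool_rot: [0.99, 0.138, -0.0, -0.0]
wrist_force: [0.9, 0.4, 0.6]
opening: 0.0195
grip_force: 0.0
```

```bash
python3 go.py .5138 .0012 .02 15.7
```

```text
rot [-0.0001  0.0001  0.002 ] then d [0.0608 0.0006 0.001 ] t 19.6 F [0.9 0.4 0.6] op 0.0195
```

In the tool's units: 0.0015 m is 0.03.

Request:
{"api": "drive_effector", "payload": {"segments": [0.03, 0, 0, 0, 0, 0, 0.03, 0, 0, 0, 0, 0, 0.03, 0, 0, 0, 0, 0, 0.03, 0, 0, 0, 0, 0, 0.03, 0, 0, 0, 0, 0, 0.03, 0, 0, 0, 0, 0, 0.03, 0, 0, 0, 0, 0, 0.03, 0, 0, 0, 0, 0, 0.03, 0, 0, 0, 0, 0, 0.03, 0, 0, 0, 0, 0, 0.03, 0, 0, 0, 0, 0, 0.03, 0, 0, 0, 0, 0, 0.03, 0, 0, 0, 0, 0, 0.03, 0, 0, 0, 0, 0, 0.03, 0, 0, 0, 0, 0, 0.03, 0, 0, 0, 0, 0, 0, 0, 0, 0, 0, 0, 0, 0, 0, 0, 0, 0]}}

```text
time: 21.4
position: [0.4784, -0.0082, 0.0212]
tool_rot: [0.991, 0.137, 0.0, 0.0]
wrist_force: [-0.5, 1.0, 0.7]
opening: 0.0198
grip_force: 0.0
```

```bash
cat > look.py <<'E'
from h import *
import sys
a=np.radians(15.7);ex=np.array([np.cos(a),np.sin(a)]);ey=np.array([-ex[1],ex[0]]);o=np.array([.528,.0065])
print('tcp jig',((sense()['position'][:2]-o)@np.c_[ex,ey]).round(4),sense()['wrist_force'].round(1))
c=capture('scene');P=cloud(c);hsv=cv2.cvtColor(c['image'],cv2.COLOR_RGB2HSV)
J=(P[...,:2]-o)@np.c_[ex,ey];inj=(c['depth']>0)&(J[...,0]>-.1)&(J[...,0]<.13)&(abs(J[...,1])<.066)
H,S,V=[hsv[...,i].astype(int) for i in range(3)]
for n,m in(('red',((H<6)|(H>174))&(S>150)&(V>90)),('green',(H>45)&(H<80)&(S>100))):
    m=m&inj;yx=np.argwhere(m)[:,::-1]
    if len(yx): q=(ray(c,yx,.014)[0][:,:2]-o)@np.c_[ex,ey];print(n,len(yx),'jig',q.mean(0).round(4),'px',yx.mean(0).round(1))
top=inj&(abs(P[...,2]-.062)<.004)&(H>20)&(H<32)&(J[...,0]<.07)
q=J[big(top)];print('maple jig x',np.percentile(q[:,0],[2,98]).round(4),'y',np.percentile(q[:,1],[2,98]).round(4),rect(P[big(top)]))
pd=inj&(P[...,2]>.052)&(P[...,2]<.0605)&(abs(J[...,1])<.03)&(J[...,0]>.03)&(J[...,0]<.1)
if pd.sum():print('pad top x',np.percentile(J[pd][:,0],[2,98]).round(4))
if len(sys.argv)>1:cv2.imwrite(f'pics/{sys.argv[1]}.png',cv2.resize(c['image'][130:240,200:350,::-1],None,fx=5,fy=5))
E
python3 look.py p4
```

```text
tcp jig [-0.0517 -0.0008] [-0.5  1.   0.7]
green 11 jig [0.0703 0.0518] px [300.5 181.2]
maple jig x [-0.0383  0.0383] y [-0.0253  0.0238] [527.9   5.7  80.3  51.6  17. ]
pad top x [0.0313 0.0583]
```

View pics/p4.png

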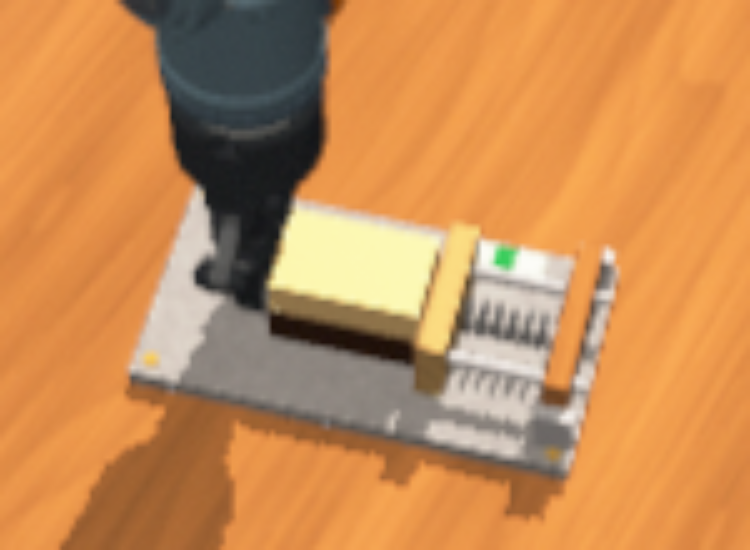

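The pile (crop (355,265)) has just reached the cork face. I push on slowly, watching the force.

In the tool's units: 0.001 m is 0.02.

Request:
{"api": "drive_effector", "payload": {"segments": [0.02, 0, 0, 0, 0, 0, 0.02, 0, 0, 0, 0, 0, 0.02, 0, 0, 0, 0, 0, 0.02, 0, 0, 0, 0, 0, 0.02, 0, 0, 0, 0, 0, 0.02, 0, 0, 0, 0, 0, 0.02, 0, 0, 0, 0, 0, 0.02, 0, 0, 0, 0, 0, 0.02, 0, 0, 0, 0, 0, 0.02, 0, 0, 0, 0, 0, 0.02, 0, 0, 0, 0, 0, 0.02, 0, 0, 0, 0, 0, 0, 0, 0, 0, 0, 0, 0, 0, 0, 0, 0, 0, 0, 0, 0, 0, 0, 0]}}

```text
time: 22.95
position: [0.4885, -0.0049, 0.0207]
tool_rot: [0.991, 0.137, -0.001, -0.0]
wrist_force: [-7.0, -2.2, 4.2]
opening: 0.0205
grip_force: 0.8
```

```bash
python3 look.py
```

```text
tcp jig [-0.0412 -0.0003] [-7.  -2.2  4.2]
green 15 jig [0.0688 0.0518] px [299.9 181.1]
maple jig x [-0.0273  0.0623] y [-0.0287  0.0235] [546.8   9.3  98.9  59.    7.5]
pad top x [0.0333 0.0667]
```

In the tool's units: 0.001 m is 0.02, 0.0005 m is 0.01.

Request:
{"api": "drive_effector", "payload": {"segments": [0.02, 0, 0, 0, 0, 0, 0.02, 0, 0, 0, 0, 0, 0.02, 0, 0, 0, 0, 0, 0.02, 0, 0, 0, 0, 0, 0.02, 0, 0, 0, 0, 0, 0.02, 0, 0, 0, 0, 0, 0.02, 0, 0, 0, 0, 0, 0.01, 0, 0, 0, 0, 0, 0, 0, 0, 0, 0, 0, 0, 0, 0, 0, 0, 0, 0, 0, 0, 0, 0, 0, 0, 0, 0, 0, 0, 0]}}

```text
time: 24.2
position: [0.4941, -0.003, 0.0203]
tool_rot: [0.991, 0.137, -0.003, -0.0]
wrist_force: [-10.6, -4.7, 6.3]
opening: 0.0201
grip_force: 0.5
```

```bash
python3 look.py p5; python3 - <<'E'
from h import *
c=capture('top');cv2.imwrite('pics/t5.png',cv2.resize(c['image'][175:275,210:310,::-1],None,fx=6,fy=6))
E
```

```text
tcp jig [-0.0352  0.    ] [-10.6  -4.7   6.3]
green 7 jig [0.0722 0.0519] px [301.1 181.3]
maple jig x [-0.0214  0.0548] y [-0.0249  0.0236] [543.4  11.   80.8  52.7  15.9]
pad top x [0.0327 0.0725]
```

View pics/p5.png

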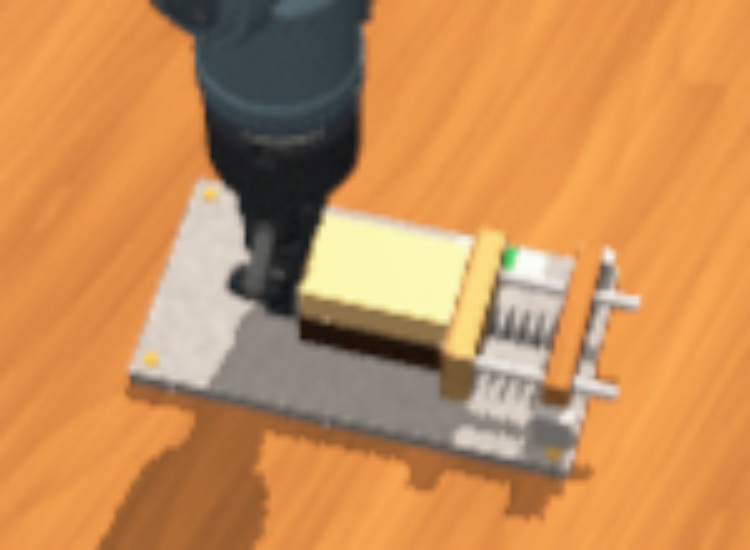

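View pics/t5.png

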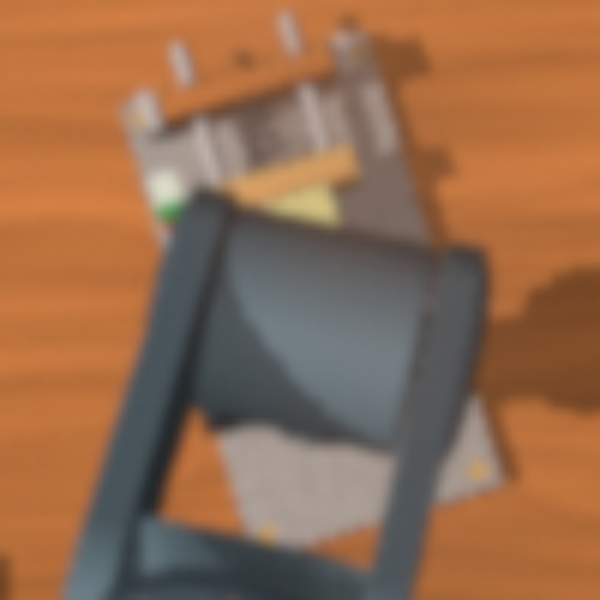

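The scene crop shows both blocks flush against the pad (about (470,310)), and the green mark half hidden behind it. In the top view the arm covers the pointer at about (175,215). Pad travel is about 16.5 mm, so I need a little more.

In the tool's units: 0.001 m is 0.02, 0.0005 m is 0.01.

Request:
{"api": "drive_effector", "payload": {"segments": [0.02, 0, 0, 0, 0, 0, 0.02, 0, 0, 0, 0, 0, 0.02, 0, 0, 0, 0, 0, 0.01, 0, 0, 0, 0, 0, 0, 0, 0, 0, 0, 0, 0, 0, 0, 0, 0, 0, 0, 0, 0, 0, 0, 0, 0, 0, 0, 0, 0, 0, 0, 0, 0, 0, 0, 0, 0, 0, 0, 0, 0, 0]}}

```text
time: 25.3
position: [0.4968, -0.0022, 0.0203]
tool_rot: [0.991, 0.137, -0.004, -0.001]
wrist_force: [-15.5, -5.7, 9.7]
opening: 0.0202
grip_force: 0.8
```

```bash
python3 look.py p6; python3 look.py
```

```text
tcp jig [-0.0324  0.0001] [-15.5  -5.7   9.7]
green 2 jig [0.0739 0.055 ] px [302.  180.5]
maple jig x [-0.0185  0.0687] y [-0.0279  0.0245] [551.8   9.2  92.4  74.4  16. ]
pad top x [0.031  0.0754]
tcp jig [-0.0324  0.0001] [-15.3  -6.4   9. ]
green 1 jig [0.0735 0.0566] px [302. 180.]
maple jig x [-0.0186  0.0679] y [-0.0256  0.0246] [552.4   9.6  91.3  72.2  15.9]
pad top x [0.0338 0.0754]
```

View pics/p6.png

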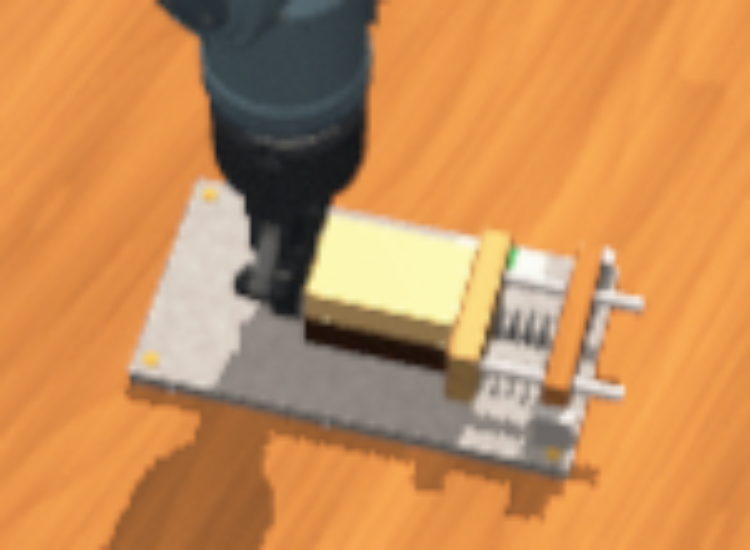

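The picture shows the pile still square against the pad (crop (480,300)). Pad travel is about 19 mm and the reading was the same in two looks, so I'm handing in.

```bash
python3 -c "
from bench import *
print(hand_in())"
```

```text
the job is handed in; nothing more can be done
None
```

I stacked the maple on the walnut, squared the pile on the jig and handed in at about 25 s while still pressing it against the pad. Pad travel was about 19 mm, or 9.5 N, measured from the tool and the pad's edge because the arm and pad hid the red pointer; the bystanders were never approached, and the hand-in call gave no verdict.

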